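# Seat a vial and hold the tag reader over its cap

## Task

Bring the white-capped vial to the other side of the clear splash guard and stand it upright, fully down, in the bore of the orange holder, and let go of it. Then pick up the hand-held tag reader, carry it across the guard and finish while still holding it: upright, still and centred over the vial's cap, with about 15 mm of air between the reader's face and the cap. The reader must never touch the vial, nothing may hit the guard, and everything else stays where it stands.

Things in the scene. Friction and masses are not known exactly. Their poses are not given: they have to be found in the camera images.
- white_vial: Loose round glass screw vial with a white cap and blue contents, standing upright on the worktop. 23 mm diameter up to 45 mm height, cap 21 mm diameter from 45 to 56 mm height. 20 g. Origin: centre of its underside; z up along its axis.
- white_vial_cap (a point): Centre of the flat top of the white vial's cap, on the vial's axis 56 mm above its underside; axes as the vial's.
- orange_holder: Fixed orange block, 70 x 70 mm and 24 mm high, with one empty upright bore in its middle: 26.5 mm diameter, mouth chamfered 2 mm, 18 mm deep (floor 6 mm above the worktop; a vial fully down has its cap top 62 mm above the worktop). Origin: centre of its underside; z up. It and the grey holder may stand either way round.
- orange_holder_bore (a point): Centre of the mouth of the orange holder's bore, level with the block's top, 24 mm above the worktop; z up.
- grey_holder: Fixed grey block of the same shape and size as the orange holder, also with an empty bore; not to be used. Origin: centre of its underside.
- reader: Loose tag reader standing on its reading face: white round head, 44 mm diameter, 0 to 24 mm height, thin blue band, tapering by 30 mm height to a black ribbed round grip, 28 mm diameter, 30 to 78 mm height; green dot on top at 82 mm. 0.08 to 0.17 kg. Origin: centre of its reading face (underside); z up its axis. It and the two vials may stand in one another's places.
- guard: Fixed clear splash guard between the vials and reader (its +y side) and the holders (its -y side): an upright panel 340 mm long, 6 mm thick, top edge 90 mm above the worktop with a blue trim 10 mm wide, on two blue feet that reach 30 mm to either side. Origin: under its middle, on the worktop; x along the panel, y across it, z up.
- black_vial: Loose vial like the white one but with a black cap and dark contents, standing on the worktop; leave it alone. Origin: centre of its underside.
- beaker: Loose empty glass beaker, 75 mm over the rim, 92 mm high, near the far end of the guard; a bystander. Origin: centre of its underside.
- covered_tin: Loose aluminium sample tin with lid, 72 mm diameter, 46 mm high; a bystander. Origin: centre of its underside.
- stopwatch: Loose yellow stopwatch lying flat, 59 x 57 x 16 mm; a bystander. Origin: centre of its underside.
- brass_weight: Loose brass weight with knob, 21 mm diameter, 36 mm high, 100 g; a bystander. Origin: centre of its underside.
There are look-alikes about, which are no part of the job. Leave any red look-alike of the reader alone. Leave any red look-alike of the white_vial alone.

How it is judged:
By the outcome, as a careful person would: the job done as asked, in the order asked, and still so for the second after the job is handed in, while the arm keeps its last pose, push and grip.
It also fails if it takes over 66 s, if anything falls off the work surface, if the arm or the gripper's body presses on something with over 40 N, if the wrist force passes 120 N, or if a joint passes its speed limit or range.

## Robot

A 6-joint arm with a two-finger parallel gripper is mounted at the origin on a cart in front of the work surface, level with it; the furniture and walls round the work are solid. World frame = base frame: x ahead of the robot, y to its left, z up, the work surface at z = 0. Lengths are in mm, angles in rad, forces in N, time in s.
With the tool pointing down it reaches from about 350 to 975 mm from the base axis. Payload 7.1 kg.
Tool frame: the origin (TCP) lies midway between the tips of the shut fingers; the grasp point (between the pads) lies 19 mm behind it (ctrl.grip_depth is the distance from the TCP to the grasp point, in mm); z points along the fingers, y is the line along which they close (so a half turn about z gives the same grasp; the last joint's range is limited). The gripper opens to 88 mm and grips with 3 to 60 N. Pads are 20 mm wide; open, the fingers measure 115 mm over their backs; the gripper's body (75 mm by 178 mm) begins 61 mm behind the grasp point.
Start: joints at [1.229, 0.423, 1.63, -0, 1.089, -0.019], TCP at [198.232, 592.713, 222.675] pointing down, gripper open.
Joint ranges: [-3, 3], [-0.9, 2.11], [0.09, 2.58], [-1.31, 4.45], [0.11, 2.69], [-2.54, 2.54]. Speed limits (rad/s): [2.39, 2.39, 3.01, 3.14, 3.14, 3.14].

## Interface

Orientations are given as a rotation vector (axis times angle).
In Python, from workcell import ctrl, cams gives the robot as it stands.
- The arm moves only by the tool move_arm, never from a script. Its argument "steps" is a list of rows, each a list of 3 entries, a list of its own where there are three numbers: the shift along the tool's x, y, z in units of 25 mm (1.0 is 25 mm), then the turn about the tool's z in units of 5 degrees (1.0 is 5 degrees), then the closure, from 0 (fully open) to 1 (shut). A call has 1 to 20 rows; each row shifts and turns the commanded pose from where the row before left it, along the tool's axes as they then stand; what a row does not reach is not made up. A row lasts 1/12 s, in which the tool goes at most 41.7 mm and 7.16 degrees, less where a joint would pass 70% of its speed; a pose out of reach is approached as far as the arm can. A call is refused whole if a number of a shift passes 1 or a number of a turn 1, either way. A call with a gripper value outside its range is refused whole. The fingers move at their own pace and stop on an object; the grip force is fixed at half the most. Time passes only in rows, so rows that do not move let the fingers close. It gives the time, the measured TCP pose, the force, the opening and the grip force at its end, in the units of the state.
- ctrl.get_obs(): the state, without advancing time (a new reading comes with each control period).
- cams.get_image(name): name is "scene" or "top"; returns a dict with "image" (400x640x3 uint8, red, green, blue), "camera_matrix" (3x3 intrinsics, pixels), "k1" (the pictures are not rectified: a ray, as slopes to the right and down, at radius r is drawn at 1 + k1 r^2 times it, then the intrinsics apply), "xyz" and "rotation" of the camera in the world. Camera axes: x right, y down, z forward; pixel columns grow to the right and rows downward; lengths in mm; the calibration is good to about 2 mm. A picture is of the moment at which its call begins. There is no depth.
- ctrl.close_job(): hands the job in; it is judged then, once.
Trained networks look in the newest picture that a camera, given by its name, has taken for a name from the list of things; names that differ only in an ending like _2 or _b are one class to them, and where a whole thing is asked for, a point or a joint stands for the part that bears it (a point fixed in the world has none). Each returns a list of dicts, best first, with "p" (0 to 1); they miss things now and then, are a little off and sometimes report something else, mostly with a low value. They report only what shows in the picture. A call takes as long as a camera call. They do not tell look-alikes from the thing itself.
- cams.boxes_of(camera, thing): "rect" ([centre column, centre row, width, height] in pixels, round what is visible of it).
- cams.cut_out(camera, thing): "pixels" (400x640 bool, what is visible of it) and "rect" ([centre column, centre row, width, height] in pixels, round what is visible of it).
The state is a dict: "t": time; "qpos": joint angles; "qvel": joint speeds; "joint_torque": joint torques, N m; "ee_pos": TCP position; "orientation": TCP orientation; "ft_force": force on the tool from outside, world axes, zero at the start; "moment": the same for the moment, N m; "width": finger opening in mm; "grasp_force": force on a finger pad.
Only numpy, scipy, OpenCV 4.12 (cv2) and the standard library are available. Lean on these libraries where they do the work, as an engineer would, in place of code of your own. Each camera call takes 0.05 s, during which the arm holds its last target. There are 200 camera calls.

## Working session

There is one attempt and no reset: what is moved stays moved. The work goes in short steps, Python scripts to look and compute and a tool call to move; the robot and the scene stay as the last step left them, time stands still between calls to the robot, and variables do not carry over. Pictures are saved under pics/ and viewed, at most 10 in all, crops included, and the job is handed in when it is done.

Besides the shell and the picture viewer there is one more tool, called after "Request:" as a command line: name --argument value ..., lists and objects as JSON in quotes. move_arm: Moves the arm, as the interface text tells. Its arguments: {"type":"object","properties":{"steps":{"type":"array"}},"required":["steps"]}

```bash
mkdir -p pics; cat > h.py <<'E'
import numpy as np, cv2
from workcell import ctrl, cams
def cam(n):
    return cams.get_image(n)
def ray(c,u,v):
    K=np.array(c["camera_matrix"]);k=c["k1"]
    a=np.array([(u-K[0,2])/K[0,0],(v-K[1,2])/K[1,1]]);s=a.copy()
    for _ in range(30): s=a/(1+k*(s@s))
    d=np.array(c["rotation"])@np.array([s[0],s[1],1]);return np.array(c["xyz"]),d
def onz(c,u,v,z):
    o,d=ray(c,u,v);return (o+d*(z-o[2])/d[2])[:2]
def proj(c,p):
    K=np.array(c["camera_matrix"]);q=np.array(c["rotation"]).T@(np.array(p)-c["xyz"]);s=q[:2]/q[2];s=s*(1+c["k1"]*(s@s))
    return K[0,0]*s[0]+K[0,2],K[1,1]*s[1]+K[1,2]
E
python3 - <<'E'
from h import *
for n in("scene","top"):
    c=cam(n);cv2.imwrite(f"pics/{n}0.png",c["image"][:,:,::-1]);print(n,np.round(c["xyz"]),np.round(c["rotation"],3).tolist(),c["camera_matrix"][0][0],c["k1"])
    for t in["white_vial","orange_holder","grey_holder","reader","guard","black_vial","beaker","covered_tin","stopwatch","brass_weight"]:
        for b in cams.boxes_of(n,t)[:3]:
            if b["p"]>.2: print(t,round(b["p"],2),np.round(b["rect"],1),np.round(onz(c,*b["rect"][:2],20)))
print(ctrl.get_obs())
E
```

```text
scene [205. 688. 901.] [-0.76, 2.649, -1.03] 489.58106072613435 0.010026787596607132Traceback (most recent call last):
  File "<stdin>", line 6, in <module>
  File "h.py", line 11, in onz
    o,d=ray(c,u,v);return (o+d*(z-o[2])/d[2])[:2]
                                        ~^^^
IndexError: invalid index to scalar variable.
```

View pics/scene0.png

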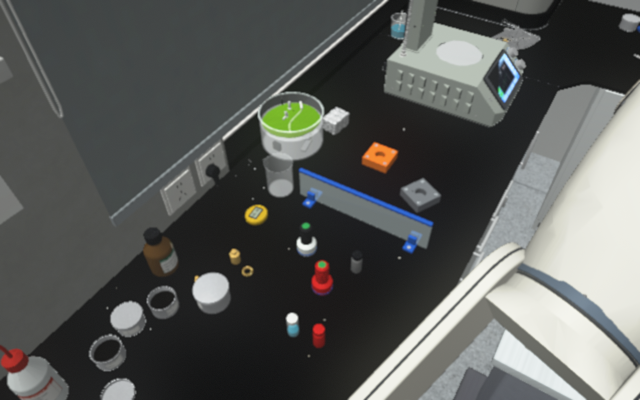

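The scene picture shows the white vial at about (293,324), the red vial at (318,335), the reader at (307,240) and the red reader at (321,277). The black vial is at (357,262), the orange holder at (380,157) and the grey holder at (420,193). The guard runs from (300,180) to (432,240).

```bash
sed -i 's/np.array(c\["rotation"\])/cv2.Rodrigues(np.array(c["rotation"],float))[0]/' h.py
python3 - <<'E'
from h import *
for n in("top","scene"):
    c=cam(n)
    if n=="top": cv2.imwrite(f"pics/{n}0.png",c["image"][:,:,::-1])
    print(n,np.round(c["xyz"]),np.round(c["rotation"],3).tolist(),c["camera_matrix"][0][0],c["k1"])
    for t in["white_vial","orange_holder","grey_holder","reader","guard","black_vial","beaker","covered_tin","stopwatch","brass_weight"]:
        for b in cams.boxes_of(n,t)[:3]:
            if b["p"]>.2: print(t,round(b["p"],2),np.round(b["rect"],1),np.round(onz(c,*b["rect"][:2],20)))
o=ctrl.get_obs();print({k:np.round(v,3).tolist() for k,v in o.items()})
E
```

```text
top [409.  66. 997.] [-2.164, 2.11, -0.252] 365.130371069908 -0.03255648626695212
orange_holder 0.68 [407.  200.9  23.3  22.8] [ 590. -218.]
grey_holder 0.62 [381.9 254.2  34.1  32.1] [ 444. -146.]
reader 0.56 [277.5 194.2  15.6  16.7] [599. 138.]
guard 0.86 [331.7 216.7  24.2 131.7] [541. -11.]
beaker 0.9 [328.6 134.3  29.   39.3] [775.   1.]
covered_tin 0.94 [202.1 157.8  29.8  30.2] [695. 349.]
covered_tin 0.51 [282.2 238.8   9.1   9. ] [478. 120.]
stopwatch 0.64 [287.4 142.5  17.9  19.4] [747. 116.]
brass_weight 0.25 [280.5 239.8   8.7  13.5] [476. 125.]
scene [205. 688. 901.] [-0.76, 2.649, -1.03] 489.58106072613435 0.010026787596607132
white_vial 0.82 [319.4 336.6  10.2  24.1] [450. 311.]
white_vial 0.74 [292.6 325.5   9.9  20.2] [508. 319.]
white_vial 0.6 [420.4 196.6  40.5  35.9] [ 438. -135.]
orange_holder 0.57 [378.8 158.9  34.3  28.4] [ 589. -202.]
grey_holder 0.97 [418.9 196.4  41.3  33.1] [ 442. -133.]
reader 0.73 [306.  238.5  18.3  33.4] [605. 123.]
reader 0.65 [319.4 277.9  22.   33.3] [522. 197.]
guard 0.63 [363.9 209.9 130.   84.3] [535. -23.]
guard 0.53 [380.2 156.8  36.6  27.3] [ 589. -211.]
black_vial 0.66 [378.8 159.5  33.8  28.6] [ 588. -200.]
black_vial 0.45 [356.8 262.9  14.8  19.1] [474. 121.]
beaker 0.69 [276.1 174.4  27.3  42.2] [785. -10.]
beaker 0.63 [421.6 198.1  39.   36. ] [ 434. -132.]
covered_tin 0.89 [209.6 292.   39.1  41.7] [698. 348.]
stopwatch 0.74 [254.4 214.8  25.9  15.2] [748. 129.]
brass_weight 0.43 [234.9 257.    9.   17.8] [710. 250.]
{'t': 1.2, 'qpos': [1.229, 0.423, 1.63, 0.0, 1.089, -0.019], 'qvel': [-0.003, -0.0, -0.0, 0.0, 0.0, -0.001], 'joint_torque': [0.002, -54.459, -27.404, 0.065, 0.017, -0.0], 'ee_pos': [198.231, 592.71, 222.69], 'orientation': [-0.505, -3.101, -0.0], 'ft_force': [-0.337, -0.158, -0.587], 'moment': [0.019, -0.004, -0.043], 'grasp_force': 0.0, 'width': 87.875}
```

View pics/top0.png

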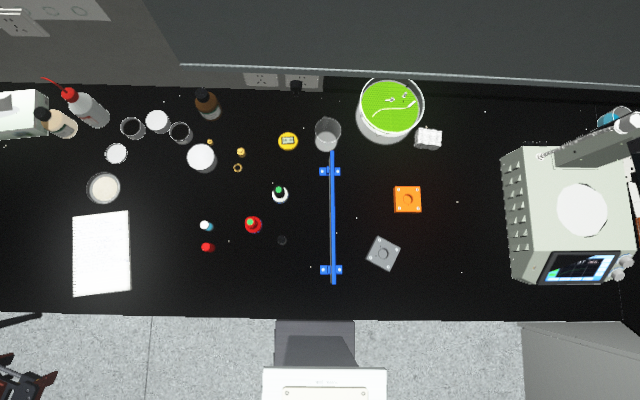

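The top picture agrees: orange holder at (407,199), white vial at (207,225), reader's green dot at (279,190), red reader at (252,224), guard trim along column 332. I'll refine these positions by colour and triangulation.

```bash
cat >> h.py <<'E'
def blob(im,x0,x1,y0,y1,f):
    h=im[y0:y1,x0:x1].astype(int);m=f(h[...,0],h[...,1],h[...,2]);n,l,s,ce=cv2.connectedComponentsWithStats(m.astype(np.uint8))
    i=1+np.argmax(s[1:,4]);return ce[i][0]+x0,ce[i][1]+y0,s[i].tolist()
def tri(a,b):
    A=[];y=[]
    for o,d in(a,b):
        d=d/np.linalg.norm(d);P=np.eye(3)-np.outer(d,d);A.append(P);y.append(P@o)
    return np.linalg.lstsq(np.vstack(A),np.hstack(y),rcond=None)[0]
E
python3 - <<'E'
from h import *
T=cam("top");S=cam("scene");t=T["image"];s=S["image"]
white=lambda r,g,b:(r>150)&(g>150)&(b>150)
blue=lambda r,g,b:(b>110)&(b-r>40)
green=lambda r,g,b:(g-r>40)&(g-b>20)
orange=lambda r,g,b:(r>150)&(b<90)
big=np.hstack([cv2.resize(t[180:240,190:290],None,fx=4,fy=4,interpolation=2),cv2.resize(s[220:345,285:345][:60],None,fx=4,fy=4,interpolation=2)])
cv2.imwrite("pics/c1.png",big[:,:,::-1])
def go(n,rt,rs,f,z):
    bt=blob(t,*rt,f);bs=blob(s,*rs,f)
    print(n,np.round(bt[:2],1),bt[2],np.round(bs[:2],1),bs[2],"z",z,np.round(onz(T,*bt[:2],z),1),np.round(onz(S,*bs[:2],z),1),np.round(tri(ray(T,*bt[:2]),ray(S,*bs[:2])),1))
go("cap",(195,220,212,238),(282,306,310,340),white,53)
go("dot",(268,292,180,205),(296,320,220,235),green,82)
go("head",(268,292,180,205),(294,320,230,260),white,18)
go("orange",(385,430,180,220),(355,405,135,180),orange,22)
go("vialblue",(195,220,212,238),(282,306,310,340),blue,25)
m=lambda r,g,b:(b>120)&(r<90)&(b-g>60)
go("trim",(322,342,145,290),(295,440,160,250),m,90)
for p in[(332,152),(332.5,160),(333.5,275),(333.5,283)]:print(onz(T,*p,90))
for p in[(300,170),(432,224)]:print(onz(S,*p,90))
E
```

```text
cap [203.8 224.5] [5, 8, 9, 9, 62] [291.5 318. ] [4, 3, 12, 11, 102] z 53 [507.4 320.5] [507.  321.2] [507.4 320.8  52. ]
dot [278.1 189.4] [7, 6, 7, 7, 39] [305.4 225.3] [6, 2, 8, 7, 43] z 82 [599.1 132. ] [598.1 133.6] [599.4 132.1  79.8]
head [280.  196.2] [4, 7, 16, 15, 92] [305.3 245.3] [3, 8, 19, 14, 147] z 18 [593.5 130.6] [596.6 139.2] [598.1 132.3   7.9]
orange [407.  198.6] [9, 6, 28, 26, 655] [378.7 156.2] [8, 7, 34, 30, 575] z 22 [ 596.1 -217.5] [ 592.9 -208.9] [ 598.3 -221.1   10.1]
vialblue [209.4 226.8] [11, 11, 7, 8, 31] [292.5 329.2] [5, 15, 12, 11, 95] z 25 [504.5 312.9] [501.4 328.1] [507.7 318.9   3.2]
trim [332.6 213.7] [0, 5, 20, 135, 674] [367.2 197.1] [4, 8, 134, 58, 609] z 90 [539.2  -7.4] [521.4  -4.3] [532.8 -10.5  80.8]
[700.65802175  -3.83212844]
[679.1148816   -5.40557219]
[388.52851428 -11.63074031]
[369.5111815  -11.87779184]
[699.34896086   3.04849326]
[365.17594058  -8.62991712]
```

View pics/c1.png

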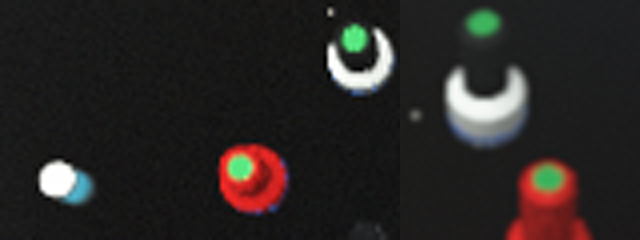

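Request:
move_arm --steps '[[[0,0,0],-0.925,0.2],[[0,0,0],-0.925,0.2],[[0,0,0],-0.925,0.2],[[0,0,0],-0.925,0.2],[[-0.5,-0.4,0],0,0.2],[[-0.95,-0.84,0],0,0.2],[[-0.95,-0.84,0],0,0.2],[[-0.95,-0.84,0],0,0.2],[[-0.95,-0.84,0],0,0.2],[[-0.95,-0.84,0],0,0.2],[[-0.95,-0.84,0],0,0.2],[[-0.95,-0.84,0],0,0.2],[[-0.95,-0.84,0],0,0.2],[[-0.95,-0.84,0],0,0.2],[[-0.95,-0.84,0],0,0.2],[[-0.95,-0.84,0],0,0.2],[[-0.95,-0.84,0],0,0.2],[[-0.46,-0.4,0],0,0.2],[[0,0,0],0,0.2],[[0,0,0],0,0.2]]'

```text
t: 2.97
ee_pos: [507.5, 319.9, 222.5]
orientation: [-0.005, -3.141, -0.0]
ft_force: [0.5, 0.5, 0.8]
width: 70.5
grasp_force: 0.0
```

```bash
python3 - <<'E'
from h import *
from scipy.optimize import minimize
o=ctrl.get_obs();print({k:np.round(o[k],3).tolist() for k in("t","ee_pos","orientation","qpos","width")}, np.round(cv2.Rodrigues(np.array(o["orientation"]))[0],3).tolist())
T=cam("top");S=cam("scene")
f=lambda im:((im[...,0]>150)&(im[...,2]<90)).astype(np.uint8)
tm=f(T["image"]);sm=f(S["image"]);M=[]
for m,(x0,x1,y0,y1) in((tm,(385,430,180,220)),(sm,(355,405,135,180))):
    z=np.zeros_like(m);z[y0:y1,x0:x1]=m[y0:y1,x0:x1]
    M.append(cv2.morphologyEx(z,cv2.MORPH_CLOSE,np.ones((9,9))))
def cost(p,which=(0,1)):
    e=0;c,s=np.cos(p[2]),np.sin(p[2])
    for i in which:
        C=(T,S)[i]
        pts=np.array([proj(C,(p[0]+c*a-s*b,p[1]+s*a+c*b,z)) for a in(-35,35) for b in(-35,35) for z in(0,24)])
        k=8;h=cv2.convexHull(np.round((pts+.5)*k).astype(np.int32));r=np.zeros((400*k//1,640*k),np.uint8)
        cv2.fillConvexPoly(r,h,255);r=cv2.resize(r,(640,400),interpolation=cv2.INTER_AREA)/255.
        e+=np.abs(r-M[i]).sum()
    return e
for w in((0,1),(0,),(1,)):
    b=min((minimize(cost,[597,-219,a],args=(w,),method="Nelder-Mead",options=dict(initial_simplex=[[592,-219,a],[602,-219,a],[597,-212,a],[597,-219,a+.15]],maxfev=70)) for a in(0,)),key=lambda r:r.fun)
    print(w,np.round(b.x,2),b.fun,M[0].sum(),M[1].sum())
for C,n in((T,"t"),(S,"s")): print(n,np.round(proj(C,(*b.x[:2],24)),1))
E
```

```text
{'t': 2.967, 'ee_pos': [507.451, 319.933, 222.547], 'orientation': [-0.005, -3.141, -0.0], 'qpos': [0.543, 0.387, 1.687, 0.0, 1.068, -1.025], 'width': 70.462} [[-1.0, 0.003, -0.001], [0.003, 1.0, 0.0], [0.001, 0.0, -1.0]]
(0, 1) [ 5.9807e+02 -2.2038e+02  3.0000e-02] 97.25490196078431 701 626
(0,) [ 5.9846e+02 -2.2025e+02  1.0000e-02] 26.43529411764706 701 626
(1,) [ 5.9698e+02 -2.2003e+02  4.0000e-02] 65.40392156862745 701 626
t [408.  198.2]
s [379.3 152.7]
```

Request:
move_arm --steps '[[[0,0.03,0.8],0,0.2],[[0,0,1],0,0.2],[[0,0,1],0,0.2],[[0,0,1],0,0.2],[[0,0,1],0,0.2],[[0,0,1],0,0.2],[[0,0,1],0,0.2],[[0,0,0.8],0,0.2],[[0,0,0.42],0,0.2],[[0,0,0],0,0.2],[[0,0,0],0,0.4],[[0,0,0],0,0.6],[[0,0,0],0,0.7],[[0,0,0],0,0.8],[[0,0,0],0,0.9],[[0,0,0],0,1],[[0,0,0],0,1],[[0,0,0],0,1],[[0,0,0],0,1],[[0,0,0],0,1]]'

```text
t: 4.73
ee_pos: [507.4, 321.5, 22.4]
orientation: [-0.0, 3.141, 0.0]
ft_force: [-0.5, -0.7, 2.4]
width: 22.7
grasp_force: 30.0
```

Request:
move_arm --steps '[[[0,0,-0.3],0,1],[[0,0,-0.7],0,1],[[0,0,-1],0,1],[[0,0,-1],0,1],[[0,0,-1],0,1],[[0,0,-1],0,1],[[0,0,-0.6],0,1],[[0,0,-0.4],0,1],[[0,0,0],0,1],[[0,0,0],0,1]]'

```text
t: 5.57
ee_pos: [507.2, 321.4, 172.2]
orientation: [-0.0, 3.141, 0.0]
ft_force: [0.7, -0.2, -0.2]
width: 22.6
grasp_force: 30.0
```

```bash
python3 - <<'E'
from h import *
o=ctrl.get_obs();print({k:np.round(o[k],3).tolist() for k in("t","ee_pos","orientation","width","grasp_force")})
T=cam("top");S=cam("scene");e=o["ee_pos"]
out=[]
for C in(T,S):
    u,v=map(int,proj(C,(e[0],e[1],e[2])));im=C["image"][max(v-60,0):v+60,u-75:u+75];print(u,v)
    out.append(cv2.resize(im,(400,320),interpolation=2))
cv2.imwrite("pics/c2.png",np.hstack(out)[:,:,::-1])
E
```

```text
{'t': 5.567, 'ee_pos': [507.151, 321.421, 172.203], 'orientation': [-0.0, 3.141, 0.0], 'width': 22.586, 'grasp_force': 29.977}
189 218
288 283
```

View pics/c2.png

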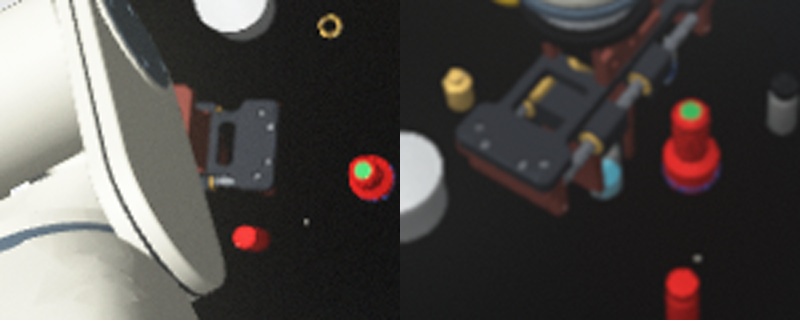

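The scene crop shows the vial's blue contents between the fingertips at about (610,175), upright, with the red look-alikes undisturbed. Next is carrying it over the guard.

Request:
move_arm --steps '[[[-0.15,-0.4,0],0,1],[[-0.15,-0.7,0],0,1],[[-0.15,-0.95,0],0,1],[[-0.15,-0.95,0],0,1],[[-0.15,-0.95,0],0,1],[[-0.15,-0.95,0],0,1],[[-0.15,-0.95,0],0,1],[[-0.15,-0.95,0],0,1],[[-0.15,-0.95,0],0,1],[[-0.15,-0.95,0],0,1],[[-0.15,-0.95,0],0,1],[[-0.15,-0.95,0],0,1],[[-0.15,-0.95,0],0,1],[[-0.15,-0.95,0],0,1],[[-0.15,-0.95,0],0,1],[[-0.15,-0.95,0],0,1],[[-0.15,-0.95,0],0,1],[[-0.15,-0.95,0],0,1],[[-0.15,-0.95,0],0,1],[[-0.15,-0.95,0],0,1]]'

```text
t: 7.33
ee_pos: [581.4, -135.3, 171.0]
orientation: [-0.0, -3.14, -0.001]
ft_force: [0.3, -0.1, 0.1]
width: 22.1
grasp_force: 30.0
```

Request:
move_arm --steps '[[[-0.15,-0.9,0],0,1],[[-0.15,-0.9,0],0,1],[[-0.15,-0.8,0],0,1],[[-0.1,-0.57,0],0,1],[[-0.08,-0.3,0],0,1],[[0,0,0],0,1],[[0,0,0],0,1]]'

```text
t: 7.92
ee_pos: [597.6, -220.0, 171.6]
orientation: [-0.001, -3.141, -0.001]
ft_force: [-0.3, -0.4, 0.7]
width: 22.3
grasp_force: 30.0
```

Request:
move_arm --steps '[[[0,0,0.5],0,1],[[0,0,0.8],0,1],[[0,0,0.9],0,1],[[0,0,0.9],0,1],[[0,0,0.8],0,1],[[0,0,0.5],0,1],[[0,0,0.22],0,1],[[0,0,0],0,1],[[0,0,0],0,1]]'

```text
t: 8.67
ee_pos: [598.4, -220.0, 57.0]
orientation: [-0.001, 3.141, -0.0]
ft_force: [-0.1, -0.1, 0.2]
width: 22.1
grasp_force: 30.0
```

```bash
python3 - <<'E'
from h import *
o=ctrl.get_obs();print({k:np.round(o[k],3).tolist() for k in("t","ee_pos","orientation","width","grasp_force")})
T=cam("top");S=cam("scene");out=[]
for C in(T,S):
    u,v=map(int,proj(C,(598,-220,30)));im=C["image"][v-30:v+30,u-40:u+40];print(u,v)
    out.append(cv2.resize(im,(400,300),interpolation=2))
cv2.imwrite("pics/c3.png",np.hstack(out)[:,:,::-1])
E
```

```text
{'t': 8.667, 'ee_pos': [598.407, -219.961, 56.983], 'orientation': [-0.001, 3.141, -0.0], 'width': 22.145, 'grasp_force': 29.977}
408 197
379 150
```

View pics/c3.png

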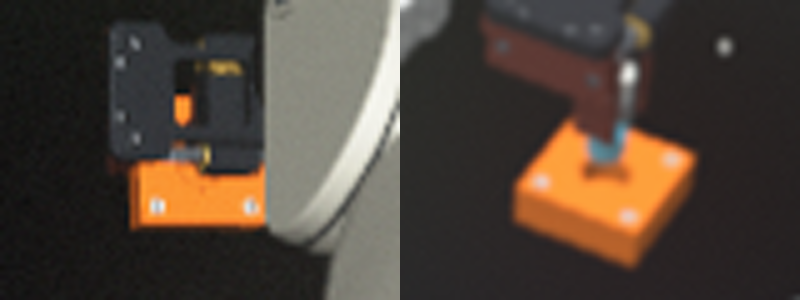

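The scene crop shows the vial's blue lower end at about (605,160), over the dark bore at (607,172), so it looks centred. I'll lower it slowly.

Request:
move_arm --steps '[[[0,0,0.15],0,1],[[0,0,0.15],0,1],[[0,0,0.15],0,1],[[0,0,0.15],0,1],[[0,0,0],0,1]]'

```text
t: 9.18
ee_pos: [597.6, -220.0, 41.3]
orientation: [-0.0, -3.141, -0.001]
ft_force: [-0.7, 0.1, -0.9]
width: 22.1
grasp_force: 30.0
```

Request:
move_arm --steps '[[[0,0,0.12],0,1],[[0,0,0.12],0,1],[[0,0,0.12],0,1],[[0,0,0.08],0,1],[[0,0,0.04],0,1],[[0,0,0],0,1],[[0,0,0],0,1]]'

```text
t: 9.77
ee_pos: [597.7, -220.1, 29.3]
orientation: [0.0, -3.141, -0.0]
ft_force: [-1.6, 1.3, -1.8]
width: 22.2
grasp_force: 30.0
```

Request:
move_arm --steps '[[[0,0,0.03],0,1],[[0,0,0.03],0,1],[[0,0,0],0,1],[[0,0,0],0,1]]'

```text
t: 10.1
ee_pos: [597.8, -220.1, 28.4]
orientation: [0.0, -3.141, -0.0]
ft_force: [-3.2, 2.6, 3.5]
width: 22.6
grasp_force: 30.0
```

Request:
move_arm --steps '[[[0,0,0],0,0.7],[[0,0,0],0,0.6],[[0,0,0],0,0.4],[[0,0,0],0,0.3],[[0,0,0],0,0.2],[[0,0,0],0,0.2],[[0,0,0],0,0.2],[[0,0,0],0,0.2],[[0,0,-0.3],0,0.2],[[0,0,-0.6],0,0.2],[[0,0,-0.9],0,0.2],[[0,0,-0.9],0,0.2],[[0,0,-0.9],0,0.2],[[0,0,-0.9],0,0.2],[[0,0,-0.9],0,0.2],[[0,0,-0.6],0,0.2]]'

```text
t: 11.43
ee_pos: [599.0, -220.6, 182.3]
orientation: [-0.0, 3.138, -0.002]
ft_force: [-0.3, 0.9, -0.1]
width: 70.6
grasp_force: 0.0
```

Request:
move_arm --steps '[[[0,0.5,0],0,0.2],[[0,1,0],0,0.2],[[0,1,0],0,0.2],[[0,1,0],0,0.2],[[0,1,0],0,0.2],[[0,1,0],0,0.2],[[0,1,0],0,0.2],[[0,1,0],0,0.2],[[0,1,0],0,0.2],[[0,1,0],0,0.2],[[0,1,0],0,0.2],[[0,1,0],0,0.2],[[0,1,0],0,0.2],[[0,1,0],0,0.2],[[0,0.6,0],0,0.2],[[0,0,0],0,0.2],[[0,0,0],0,0.2]]'

```text
t: 12.85
ee_pos: [597.5, 132.9, 178.0]
orientation: [0.003, -3.141, 0.001]
ft_force: [-0.5, -0.0, -0.3]
width: 70.3
grasp_force: 0.0
```

```bash
python3 - <<'E'
from h import *
o=ctrl.get_obs();print({k:np.round(o[k],3).tolist() for k in("t","ee_pos","orientation","width")})
T=cam("top");S=cam("scene");out=[]
P=[]
for C,r in((T,(385,430,180,220)),(S,(355,405,120,180))):
    b=blob(C["image"],*r,lambda r,g,b:(r>150)&(g>150)&(b>150));print(np.round(b[:2],1),b[2],onz(C,*b[:2],59));P.append(ray(C,*b[:2]))
    u,v=map(int,proj(C,(598,-220,30)));im=C["image"][v-30:v+30,u-40:u+40]
    out.append(cv2.resize(im,(400,300),interpolation=2))
print("cap",tri(*P))
cv2.imwrite("pics/c4.png",np.hstack(out)[:,:,::-1])
E
```

```text
{'t': 12.85, 'ee_pos': [597.453, 132.928, 177.971], 'orientation': [0.003, -3.141, 0.001], 'width': 70.318}
[412.1 195.4] [23, 12, 9, 8, 56] [ 598.08042824 -220.8324732 ]
[380.2 143.5] [20, 20, 11, 9, 61] [ 596.1896519  -217.04233581]
cap [ 598.84298353 -222.48280747   53.87904875]
```

View pics/c4.png

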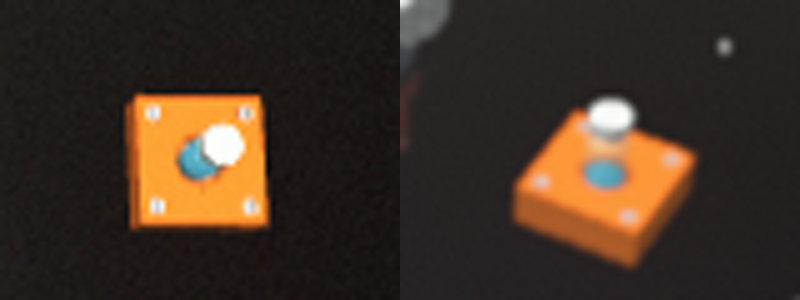

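The vial stands upright and down in the orange bore: cap at crop (222,145) in the top view and (611,115) in the scene view. Next is the reader.

Request:
move_arm --steps '[[[-0.04,0,0.5],0,0.2],[[0,0,0.9],0,0.2],[[0,0,1],0,0.2],[[0,0,1],0,0.2],[[0,0,1],0,0.2],[[0,0,0.7],0,0.2],[[0,0,0.42],0,0.2],[[0,0,0],0,0.2],[[0,0,0],0,0.4],[[0,0,0],0,0.5],[[0,0,0],0,0.6],[[0,0,0],0,0.65],[[0,0,0],0,0.7],[[0,0,0],0,0.8],[[0,0,0],0,1],[[0,0,0],0,1],[[0,0,0],0,1],[[0,0,0],0,1]]'

```text
t: 14.45
ee_pos: [599.3, 132.4, 40.6]
orientation: [-0.0, 3.141, 0.0]
ft_force: [-1.4, 0.5, 4.9]
width: 27.4
grasp_force: 30.0
```

Request:
move_arm --steps '[[[0,0,-0.2],0,1],[[0,0,-0.5],0,1],[[0,0,-0.8],0,1],[[0,0,-0.9],0,1],[[0,0,-0.9],0,1],[[0,0,-0.9],0,1],[[0,0,-0.6],0,1],[[0,0,-0.3],0,1],[[0,0,-0.1],0,1],[[0,0,0],0,1],[[0,0,0],0,1]]'

```text
t: 15.37
ee_pos: [598.4, 132.1, 169.4]
orientation: [0.0, -3.14, 0.0]
ft_force: [-0.6, -0.8, -1.3]
width: 27.2
grasp_force: 30.0
```

```bash
python3 - <<'E'
from h import *
o=ctrl.get_obs();print({k:np.round(o[k],3).tolist() for k in("t","ee_pos","orientation","width","grasp_force","ft_force","moment")})
S=cam("scene");e=np.array(o["ee_pos"]);u,v=map(int,proj(S,e));im=S["image"][v-50:v+50,u-65:u+65].copy();print(u,v,proj(S,e-[0,0,40.6]),proj(S,e-[0,0,28.6]))
cv2.imwrite("pics/c5.png",cv2.resize(im,None,fx=5,fy=5,interpolation=2)[:,:,::-1])
E
```

```text
{'t': 15.367, 'ee_pos': [598.358, 132.079, 169.363], 'orientation': [0.0, -3.14, 0.0], 'width': 27.199, 'grasp_force': 29.999, 'ft_force': [-0.593, -0.777, -1.345], 'moment': [0.048, -0.041, 0.009]}
304 197 (np.float64(305.0355914994007), np.float64(210.58445860695605)) (np.float64(304.8758851343814), np.float64(206.77656174851631))
```

View pics/c5.png

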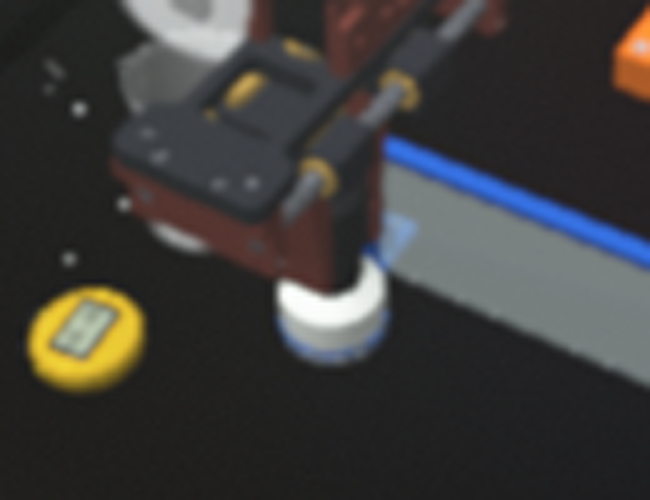

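The crop shows the reader lifted and upright, head at about (332,305), well clear of the guard trim. Next is carrying it across.

Request:
move_arm --steps '[[[0,-0.3,0],0,1],[[0,-0.6,0],0,1],[[0,-0.8,0],0,1],[[0,-0.9,0],0,1],[[0,-0.9,0],0,1],[[0,-0.9,0],0,1],[[0,-0.9,0],0,1],[[0,-0.9,0],0,1],[[0,-0.9,0],0,1],[[0,-0.9,0],0,1],[[0,-0.9,0],0,1],[[0,-0.9,0],0,1],[[0,-0.9,0],0,1],[[0,-0.9,0],0,1],[[0,-0.9,0],0,1],[[0,-0.7,0],0,1],[[0,-0.5,0],0,1],[[0,-0.3,0],0,1],[[0,-0.09,0],0,1],[[0,0,0],0,1]]'

```text
t: 17.08
ee_pos: [598.7, -220.3, 169.9]
orientation: [-0.001, -3.141, -0.0]
ft_force: [1.2, 0.2, -2.3]
width: 27.4
grasp_force: 30.0
```

Request:
move_arm --steps '[[[0,0,0],0,1],[[0,0,0],0,1],[[0,0,0],0,1]]'

```text
t: 17.33
ee_pos: [599.2, -219.1, 170.2]
orientation: [0.002, -3.142, -0.0]
ft_force: [-0.0, 0.1, -1.0]
width: 27.2
grasp_force: 30.0
```

Request:
move_arm --steps '[[[0,0,0.2],0,1],[[0,0,0.4],0,1],[[0,0,0.4],0,1],[[0,0,0.4],0,1],[[0,0,0.3],0,1],[[0,0,0.2],0,1],[[0,0,0.1],0,1],[[0,0,0.05],0,1],[[0,0,0],0,1],[[0,0,0],0,1],[[0,0,0],0,1]]'

```text
t: 18.25
ee_pos: [599.4, -220.1, 119.4]
orientation: [-0.0, 3.141, -0.001]
ft_force: [0.2, -0.3, -1.5]
width: 27.3
grasp_force: 30.0
```

```bash
python3 - <<'E'
from h import *
E=[]
S=cam("scene")
for _ in range(6):
    S=cam("scene");E.append(ctrl.get_obs()["ee_pos"])
print(np.round(E,1),np.mean(E,0))
T=cam("top");e=np.mean(E,0)
for n,p in(("cap",(598,-220.2,62)),("face",(e[0],e[1],e[2]-40.6)),("headtop",(e[0],e[1],e[2]-16.6))): print(n,np.round(proj(S,p),1),np.round(proj(T,p),1))
out=[]
for C in(T,S):
    u,v=map(int,proj(C,(598,-220,70)));print(u,v);out.append(cv2.resize(C["image"][v-30:v+30,u-40:u+40],(400,300),interpolation=2))
cv2.imwrite("pics/c6.png",np.hstack(out)[:,:,::-1])
E
```

```text
[[ 599.3 -220.1  119.4]
 [ 599.3 -220.1  119.4]
 [ 599.2 -220.1  119.3]
 [ 599.2 -220.1  119.2]
 [ 599.2 -220.   119.2]
 [ 599.1 -220.   119.1]] [ 599.20400341 -220.06578349  119.23696155]
cap [380.3 141.7] [412.2 195.2]
face [380.4 136.6] [414.  193.5]
headtop [381.2 129.4] [416.9 191.7]
413 194
380 139
```

View pics/c6.png

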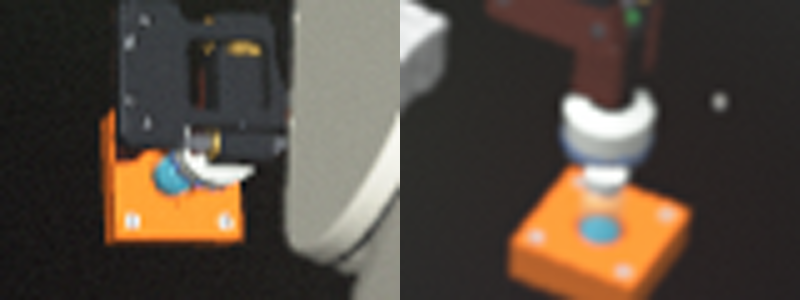

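The scene crop shows the reader head at (608,130) straight above the cap at (605,180), with air between them. It needs a trim of about 1 mm.

Request:
move_arm --steps '[[[0.03,0,0.05],0,1],[[0,0,0],0,1],[[0,0,0],0,1],[[0,0,0],0,1],[[0,0,0],0,1],[[0,0,0],0,1],[[0,0,0],0,1],[[0,0,0],0,1]]'

```text
t: 19.32
ee_pos: [598.3, -220.0, 117.7]
orientation: [-0.0, 3.142, -0.0]
ft_force: [-0.2, -0.4, -1.4]
width: 27.4
grasp_force: 30.0
```

```bash
python3 - <<'E'
from h import *
o=ctrl.get_obs();print(np.round(o["ee_pos"],1),np.round(o["orientation"],4),o["grasp_force"],np.abs(o["qvel"]).max())
print(ctrl.close_job())
E
```

```text
[ 598.3 -220.   117.7] [-2.0000e-04  3.1416e+00 -1.0000e-04] 29.998649240587838 0.0024823613905799865
the job is handed in; nothing more can be done
None
```

The job is handed in at about 19 s: the white vial stands down in the orange bore, and the arm is holding the reader upright and still over its cap, with a calculated gap of about 15 mm. No judging result came back.

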